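Swap three containers round on the bench instruments

TASK

The flask, the square bottle and the low jar have each been left on the wrong piece of equipment: put the flask on the magnetic stirrer, the square bottle on the balance and the jar on the lab jack, each standing in the middle of its plate. First park one of them on the empty spill tray to make room, letting go of it there. Keep the containers upright, set them down gently, and leave the tube rack, the tip box and the timer where they are.

Things in the scene. Friction and masses are not known exactly. Their poses are not given: they have to be found in the camera images.
- flask_mid (a point): Conical lab flask of pale, cloudy glass, closed with a dark rubber stopper, loose, about 0.14 kg. 116 tall; base 68 in diameter, narrowing to a straight round neck 28 in diameter from 70 to 104 above its underside; stopper 25 in diameter on top of that. The point lies on its axis, half-way up: 58 above the underside. Pick it up by the neck. z is up; x and y turn with it. (Sizes in mm.)
- bottle_mid (a point): White plastic bottle with a square body 56 x 56, 70 tall, and a round grey screw cap 38 in diameter, from 84 to 114 above its underside; a neck 32 in diameter joins them. 114 tall in all, loose, about 0.22 kg. The point lies on its axis, half-way up: 57 above the underside. Pick it up by the cap. x and y lie square to the body's sides, z is up. (Sizes in mm.)
- jar_mid (a point): Low round jar of amber glass with a black lid, 54 in diameter, 54 tall, straight-sided, loose, about 0.16 kg. The lid is the upper 18. The point lies on its axis, half-way up: 27 above the underside. z is up; x and y turn with it. (Sizes in mm.)
- stirrer_top (a point): Magnetic stirrer: fixed grey housing 130 (x) x 120 (y) x 44 with a white ceramic rectangular plate 94 x 100 on top and a small black knob at its front edge. The point is the centre of the plate's upper face, 50 above the bench; it lies 12 behind (+x of) the housing's centre. x points from the knob side to the back, z up. (Sizes in mm.)
- balance_top (a point): Laboratory balance: fixed white housing 130 (x) x 120 (y) x 36 with a round steel pan 94 in diameter and a dark display at its front edge. The point is the centre of the pan's upper face, 46 above the bench; it lies 14 behind (+x of) the housing's centre. x points from the display to the back, z up. The pan does not give. (Sizes in mm.)
- jack_top (a point): Lab jack (scissor stand): two bare square aluminium plates 110 x 110, one above the other, with crossed bars between and a black screw knob that sticks out 30 at the front, below the top plate. Fixed, does not move. The point is the centre of the top plate's upper face, 60 above the bench. x points from the knob to the back, z up. (Sizes in mm.)
- tray_floor (a point): Spill tray: fixed grey plastic square tray 120 x 120 with a low rim (4 thick, 12 high above the bench), empty at the start: the free spot. The point is the centre of its inner floor, 4 above the bench. z is up. (Sizes in mm.)
- tube_rack: Bystander: white rack of small tubes, 50 x 100 and 58 tall over the tube caps, loose. Origin at the centre of its underside; long side along y. (Sizes in mm.)
- tip_box: Bystander: grey box of pipette tips with a clear lid over rows of round white tips, 80 x 120 and 54 tall, loose. Origin at the centre of its underside; long side along y. (Sizes in mm.)
- timer: Bystander: flat black bench timer, 65 x 65 and 22 tall, loose. Origin at the centre of its underside. (Sizes in mm.)
There are look-alikes about, which are no part of the job. Leave any yellow look-alike of the part that bears flask_mid alone.

How it is judged (in metres and radians):
On the way:
1. one of the containers stands on the spill tray, released (within 40 mm of its centre) (((horizontal distance between flask_mid and tray_floor below 0.04 m and z of flask_mid in the frame of tray_floor between 0.05 and 0.066 m and angle between flask_mid's own z axis and vertical below 0.1 rad and linear speed of flask below 0.03 m/s and contact force between flask and the fingers below 0.2 N) or (horizontal distance between bottle_mid and tray_floor below 0.04 m and z of bottle_mid in the frame of tray_floor between 0.049 and 0.065 m and angle between bottle_mid's own z axis and vertical below 0.1 rad and linear speed of bottle below 0.03 m/s and contact force between bottle and the fingers below 0.2 N) or (horizontal distance between jar_mid and tray_floor below 0.04 m and z of jar_mid in the frame of tray_floor between 0.019 and 0.035 m and angle between jar_mid's own z axis and vertical below 0.1 rad and linear speed of jar below 0.03 m/s and contact force between jar and the fingers below 0.2 N))), for 0.2 s.
At the end, for the whole second after the job is handed in: The flask stands on the stirrer's plate, the square bottle on the balance's pan and the jar on the lab jack's top plate, each upright, at rest, and with its axis within 15 mm of the plate's centre (horizontal distance between flask_mid and stirrer_top below 0.015 m and z of flask_mid in the frame of stirrer_top between 0.05 and 0.066 m and angle between each of flask_mid, bottle_mid, jar_mid's own z axis and vertical below 0.1 rad and linear speed of each of flask, bottle, jar below 0.03 m/s and horizontal distance between bottle_mid and balance_top below 0.015 m and z of bottle_mid in the frame of balance_top between 0.049 and 0.065 m and horizontal distance between jar_mid and jack_top below 0.015 m and z of jar_mid in the frame of jack_top between 0.019 and 0.035 m and angular speed of each of flask, bottle, jar below 0.2 rad/s); the robot touches nothing.
It fails at once if a container is tipped by more than 0.6 rad (angle between any of flask_mid, bottle_mid, jar_mid's own z axis and vertical above 0.6 rad).
It fails at once if a container is dropped or banged onto the equipment (more than 60 N) (contact force between any of flask, bottle, jar and stirrer above 60 N or contact force between any of flask, bottle, jar and balance above 60 N or contact force between any of flask, bottle, jar and jack above 60 N or contact force between any of flask, bottle, jar and tray above 60 N).
It fails at once if the tube rack, tip box or timer is moved by more than 20 mm (distance of any of tube_rack, tip_box, timer from where it was at the start of the episode above 0.02 m).
It also fails if it takes over 128 s, if anything falls off the work surface, if the arm or the gripper's body presses on something with over 40 N, if the wrist force passes 120 N, or if a joint passes its speed limit or range.

ROBOT

A 6-joint arm with a two-finger parallel gripper is mounted at the origin on the work surface. World frame = base frame: x ahead of the robot, y to its left, z up, the work surface at z = 0. Lengths are in mm, angles in rad, forces in N, time in s.
With the tool pointing down it reaches from about 300 to 775 mm from the base axis. Payload 14.6 kg.
Tool frame: the origin (TCP) lies on the centre line of the jaws, within the pads' length; the fingertips stand 19 mm ahead of it and the grasp point (between the pads) is the TCP (bot.tip_reach is the distance from the TCP to the fingertips, in mm); y points along the fingers, x is the direction in which the jaws open and shut, and the axes are right-handed (so a half turn about y gives the same grasp; the last joint's range is limited). The gripper opens to 85 mm and grips with 20 to 120 N. Pads are 22 mm wide; open, the fingers measure 114 mm over their backs; the gripper's body (76 mm by 85 mm) begins 54 mm behind the grasp point. The pads swing forward as they close: fully open they stand 13 mm farther back than shut.
Start: joints at [1.194, 0.3, 1.521, -0, 1.321, -0.067], TCP at [167.675, 523.808, 250.281] pointing down, gripper open.
Joint ranges: [-3.03, 3.03], [-0.79, 2.21], [0.23, 2.52], [-1.04, 4.18], [0, 3.07], [-2.55, 2.55]. Speed limits (rad/s): [2.22, 2.22, 2.57, 3.14, 3.14, 3.14].

INTERFACE

Orientations are given as a unit quaternion [w, x, y, z].
In Python, from rig import bot gives the robot as it stands. Calls block until the motion is done:
- bot.move_to(position, orientation): joint-space move of the TCP to a pose.
- bot.servo_line(position, attitude=None, speed=150, until_force=None): straight line of the TCP; attitude=None keeps the orientation; speed is the mean speed in mm/s. With until_force (N) it stops when the force on the tool has changed by that much, and returns True; else False.
- bot.move_joints(angles): joint-space move.
- bot.move_gripper(opening, grip_force=None): finger opening in mm; grip_force is the grip in N (None keeps the last); returns when the fingers have stopped.
- bot.dwell(seconds).
- bot.ik(position, orientation): joint angles nearest the present ones, or None.
- bot.read_state(): the state.
- bot.read_camera(name): name is "scene" or "top" or "wrist"; returns a dict with "image" (384x512x3 uint8, blue, green, red), "depth" (384x512 float32, mm along the optical axis (not along the pixel's ray), 0 where there is no reading), "fovy" (degrees; the focal length in pixels is half the picture's height over the tangent of half this angle, whatever the lens; pixels are square), "cx", "cy" (the principal point, pixels), "eye" and "attitude" of the camera in the world; the wrist camera has in their place "mount" (4x4, takes a point from camera to tool coordinates, whose origin is the TCP and whose axes are the tool frame's). Camera axes: x right, y down, z forward; pixel columns grow to the right and rows downward; lengths in mm; the calibration is good to about 2 mm. A picture is of the moment at which its call begins: read the wrist's pose just before it.
A pose or a line that the arm cannot do raises bot.MotionError and nothing moves.
- bot.finish_job(): hands the job in, once; it reports no verdict.
The state is a dict: "clock": time; "joint_positions": joint angles; "qvel": joint speeds; "effort": joint torques, N m; "ee_pos": TCP position; "tool_rot": TCP orientation; "ft_force": force on the tool from outside, world axes, zero at the start; "moment": the same for the moment, N m; "grip_width": finger opening in mm.
Only numpy, scipy, OpenCV 4.12 (cv2) and the standard library are available. Lean on these libraries where they do the work, as an engineer would, in place of code of your own. Each camera call takes 0.05 s, during which the arm holds its last target.

## Working session

There is one attempt and no reset: what is moved stays moved. The work goes in short steps, each a Python script; the robot and the scene stay as the last script left them, time stands still between calls to the robot, and variables do not carry over. Pictures are saved under pics/ and viewed, and the job is handed in when it is done.

```bash
ls; mkdir -p pics; python3 - <<'E'
from rig import bot
import cv2,numpy as np,pickle
d={}
for n in("scene","top","wrist"):
    c=bot.read_camera(n);d[n]=c;cv2.imwrite(f"pics/{n}0.png",c["image"])
    print(n,{k:v for k,v in c.items() if k not in("image","depth")})
pickle.dump(d,open("c0.pkl","wb"))
s=bot.read_state();print(s["clock"],s["tool_rot"],s["ee_pos"],s["ft_force"])
E
```

```text
pics
scene {'fovy': 50.669095277858936, 'cx': 266.53191432393197, 'cy': 199.14047663835302, 'eye': array([1157.45376317, -311.93994638, 1052.33822219]), 'attitude': array([-0.26391936,  0.81895244,  0.48511957, -0.15595664])}
top {'fovy': 42.67061539893506, 'cx': 257.90346342654584, 'cy': 195.4963464650959, 'eye': array([ 330.0220459 ,   -8.38652292, 1467.37226134]), 'attitude': array([-0.06349125,  0.71081727, -0.6986557 ,  0.05087117])}
wrist {'fovy': 59.81814386904455, 'cx': 249.50554674482436, 'cy': 192.7318367368515, 'mount': array([[ 9.99998940e-01, -8.82524417e-04, -1.15805268e-03,
         1.28954647e-01],
       [ 8.72739329e-04, -2.73325992e-01,  9.61921068e-01,
        -1.23337428e+02],
       [-1.16544473e-03, -9.61921059e-01, -2.73324932e-01,
         7.01221459e+01],
       [ 0.00000000e+00,  0.00000000e+00,  0.00000000e+00,
         1.00000000e+00]])}
0.15 [-0.57098693  0.57132238  0.41661112 -0.41713288] [167.62278978 523.67018319 249.8533096 ] [-0.27780378 -0.42807483  0.06577553]
```

View pics/scene0.png

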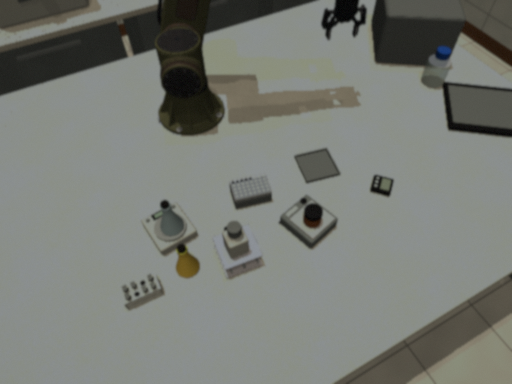

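View pics/top0.png

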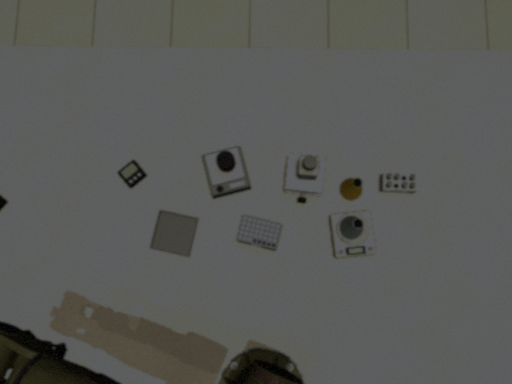

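The flask stands on the balance, at top (352,228). The bottle is on the jack (308,165) and the jar on the stirrer (226,160). The tray is empty at (175,232), and the yellow decoy is at (351,188). Next I'll zoom in and measure.

```bash
cat > h.py <<'E'
import numpy as np,cv2
from scipy.spatial.transform import Rotation as R
def rot(q): return R.from_quat([q[1],q[2],q[3],q[0]]).as_matrix()
def f(c): return c["image"].shape[0]/2/np.tan(np.radians(c["fovy"]/2))
def pose(c,st=None):
    if "eye" in c: return rot(c["attitude"]),np.array(c["eye"])
    M=np.array(c["mount"]);Rt=rot(st["tool_rot"]);return Rt@M[:3,:3],Rt@M[:3,3]+np.array(st["ee_pos"])
def cloud(c,st=None):
    Rc,e=pose(c,st);z=c["depth"];v,u=np.mgrid[:z.shape[0],:z.shape[1]]
    P=np.stack([(u-c["cx"])/f(c)*z,(v-c["cy"])/f(c)*z,z],-1)@Rc.T+e
    P[z<=0]=np.nan;return P
def proj(c,p,st=None):
    Rc,e=pose(c,st);q=(np.atleast_2d(p)-e)@Rc
    return np.c_[q[:,0]/q[:,2]*f(c)+c["cx"],q[:,1]/q[:,2]*f(c)+c["cy"]]
def onplane(c,uv,h,st=None):
    Rc,e=pose(c,st);uv=np.atleast_2d(uv).astype(float)
    d=np.c_[(uv[:,0]-c["cx"])/f(c),(uv[:,1]-c["cy"])/f(c),np.ones(len(uv))]@Rc.T
    return e+d*((h-e[2])/d[:,2])[:,None]
E
python3 - <<'E'
import pickle;from h import *
d=pickle.load(open("c0.pkl","rb"))
c=d["top"];P=cloud(c)
im=np.clip(c["image"][120:280,100:440].astype(float)*1.6,0,255).astype(np.uint8)
cv2.imwrite("pics/topz.png",cv2.resize(im,(800,376),interpolation=cv2.INTER_CUBIC))
z=P[...,2];print(np.isnan(z).mean())
h=np.clip(z[120:280,100:440]*1.6,0,255);h=np.nan_to_num(h).astype(np.uint8)
cv2.imwrite("pics/toph.png",cv2.resize(cv2.applyColorMap(h,cv2.COLORMAP_JET),(800,376),interpolation=cv2.INTER_NEAREST))
for n,(u,v) in dict(flask=(352,228),bottle=(308,165),jar=(226,160),tray=(175,232),yel=(351,188),rack=(398,183),tip=(260,232),timer=(132,174),bench=(200,280)).items():
    print(n,P[v,u].round(1))
E
```

```text
0.003997802734375
flask [ 463.3 -240.8  125. ]
bottle [ 625.8 -116.3  176.1]
jar [654.1 111.1 101.5]
tray [454.8 266.7  -0.8]
yel [ 584.  -248.6   71.2]
rack [ 607.1 -392.5   38.1]
tip [454.   11.   57.7]
timer [626.  401.1  19.7]
bench [314.3 187.1  -7.5]
```

```bash
python3 - <<'E'
import pickle;from h import *
c=pickle.load(open("c0.pkl","rb"))["scene"]
im=np.clip(c["image"][140:320,110:410].astype(float)*1.3,0,255).astype(np.uint8)
cv2.imwrite("pics/scz.png",cv2.resize(im,(800,480),interpolation=cv2.INTER_CUBIC))
E
```

```text
(no output)
```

View pics/topz.png

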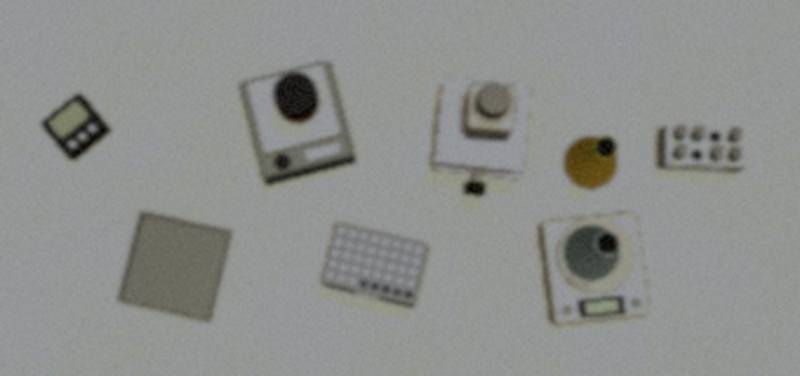

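View pics/toph.png

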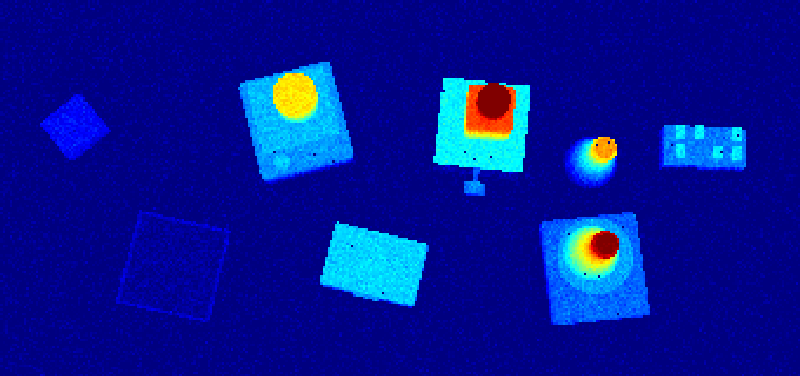

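View pics/scz.png

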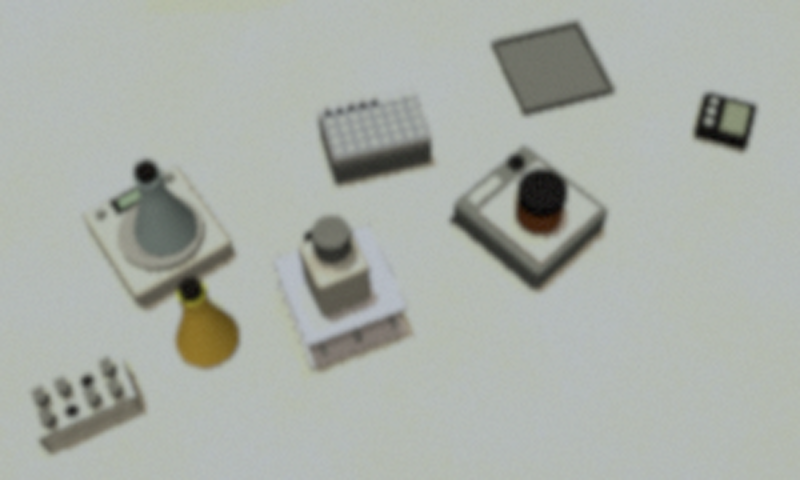

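```bash
cat > meas.py <<'E'
from h import *
import pickle
def rect(P,x,y,r,z0,z1):
    m=(np.hypot(P[...,0]-x,P[...,1]-y)<r)&(P[...,2]>z0)&(P[...,2]<z1)
    Q=P[m];(cx,cy),s,a=cv2.minAreaRect(Q[:,:2].astype(np.float32));return (round(cx,1),round(cy,1)),np.round(s,1),round(a,1),len(Q),np.median(Q[:,2]).round(1)
def circ(P,x,y,r,z0,z1):
    m=(np.hypot(P[...,0]-x,P[...,1]-y)<r)&(P[...,2]>z0)&(P[...,2]<z1)
    Q=P[m];(cx,cy),rr=cv2.minEnclosingCircle(Q[:,:2].astype(np.float32));return (round(cx,1),round(cy,1)),Q[:,:2].mean(0).round(1),round(2*rr,1),len(Q),np.median(Q[:,2]).round(1)
if __name__=="__main__":
    d=pickle.load(open("c0.pkl","rb"))
    for n in("top","scene"):
        P=cloud(d[n]);print(n)
        print("balance",rect(P,450,-235,95,22,60))
        print("stirrer",rect(P,640,115,95,28,70))
        print("jack",rect(P,605,-100,80,50,72))
        print("tray",rect(P,455,267,100,7,30))
        print("tip",rect(P,454,11,90,35,70))
        print("flasktop",circ(P,470,-250,60,140,180))
        print("bottlecap",circ(P,625,-116,60,160,190))
        print("bottlebody",rect(P,625,-116,60,115,140))
        print("jar",circ(P,654,111,60,90,120))
        print("yel",circ(P,584,-253,60,80,130))
        print("rack",rect(P,607,-392,80,25,70))
E
python3 meas.py
```

```text
top
balance ((457.0, -256.7), array([130.6, 120.1]), 7.0, 1424, np.float64(37.1))
stirrer ((637.3, 118.4), array([132.6, 120.4]), 15.8, 1436, np.float64(46.9))
jack ((629.1, -115.7), array([110.1, 108.2]), 84.3, 815, np.float64(59.5))
tray ((465.1, 265.7), array([173.1, 171.1]), 5.6, 448, np.float64(9.4))
tip ((454.3, 16.1), array([118.6,  82.2]), 76.6, 1137, np.float64(53.5))
flasktop ((473.3, -249.0), array([ 472.8, -247.9]), 31.2, 109, np.float64(158.2))
bottlecap ((636.2, -119.9), array([ 635.4, -120.1]), 37.7, 161, np.float64(173.3))
bottlebody ((636.1, -120.5), array([56.2, 56.8]), 88.2, 226, np.float64(129.2))
jar ((655.5, 115.9), array([654. , 114.5]), 55.4, 289, np.float64(103.1))
yel ((593.4, -257.5), array([ 591.1, -255.2]), 30.9, 103, np.float64(113.0))
rack ((610.8, -395.3), array([101.6,  51.2]), 88.1, 613, np.float64(40.7))
scene
balance ((459.8, -259.7), array([131.8, 120.6]), 7.0, 1094, np.float64(35.7))
stirrer ((640.5, 114.9), array([129.7, 121.4]), 15.9, 1217, np.float64(45.5))
jack ((629.6, -118.0), array([110.3, 106.4]), 84.3, 623, np.float64(58.7))
tray ((454.2, 267.6), array([123.2, 125.3]), 78.0, 194, np.float64(9.9))
tip ((458.7, 12.4), array([119.4,  82. ]), 77.1, 866, np.float64(52.0))
flasktop ((477.4, -251.8), array([ 480.4, -252.3]), 30.0, 106, np.float64(157.4))
bottlecap ((639.7, -123.0), array([ 641.7, -123.7]), 38.7, 177, np.float64(172.2))
bottlebody ((639.6, -122.7), array([57.1, 57.1]), 86.6, 266, np.float64(127.8))
jar ((658.4, 112.2), array([660.4, 110.4]), 56.6, 267, np.float64(102.2))
yel ((596.4, -260.1), array([ 601. , -260.4]), 30.4, 143, np.float64(107.5))
rack ((612.8, -398.1), array([100.5,  54.9]), 87.9, 715, np.float64(39.3))
```

```bash
cat >> h.py <<'E'
from rig import bot
def q_down(a):
    "tool y down, tool z (camera side) horizontal at heading a"
    z=np.array([np.cos(a),np.sin(a),0]);y=np.array([0,0,-1.]);x=np.cross(y,z)
    q=R.from_matrix(np.c_[x,y,z]).as_quat();return [q[3],q[0],q[1],q[2]]
def wrist(name):
    st=bot.read_state();c=bot.read_camera("wrist");cv2.imwrite(f"pics/{name}.png",c["image"]);return c,st,cloud(c,st)
E
python3 - <<'E'
from h import *
st=bot.read_state();print(rot(st["tool_rot"]).round(3),bot.tip_reach,st["grip_width"])
for n,x,y,z in(("jar",657,114,80),("jar hi",657,114,250),("flask",475,-250,280),("bottle",638,-121,160),("bottlehi",638,-121,280),("stir",650,120,280),("tray",454,267,34)):
    for s in(0,np.pi):
        q=bot.ik([x,y,z],q_down(np.arctan2(y,x)+s));print(n,s,None if q is None else np.round(q,2))
E
```

```text
[[ 0.305 -0.    -0.952]
 [ 0.952 -0.001  0.305]
 [-0.001 -1.     0.   ]] 19.0 85.3030732935643
jar 0 [ 0.12  0.73  1.3  -0.    1.12  1.52]
jar 3.141592653589793 [ 0.12  0.73  1.3  -0.    1.12 -1.63]
jar hi 0 [ 0.12  0.57  1.14 -0.    1.43  1.52]
jar hi 3.141592653589793 [ 0.12  0.57  1.14 -0.    1.43 -1.63]
flask 0 [-0.55  0.25  1.52 -0.    1.38  1.5 ]
flask 3.141592653589793 [-0.55  0.25  1.52 -0.    1.38 -1.64]
bottle 0 [-0.24  0.6   1.31 -0.    1.24  1.51]
bottle 3.141592653589793 [-0.24  0.6   1.31 -0.    1.24 -1.63]
bottlehi 0 [-0.24  0.51  1.16 -0.    1.47  1.51]
bottlehi 3.141592653589793 [-0.24  0.51  1.16 -0.    1.47 -1.63]
stir 0 [ 0.13  0.54  1.12 -0.    1.48  1.52]
stir 3.141592653589793 [ 0.13  0.54  1.12 -0.    1.48 -1.63]
tray 0 [ 0.46  0.54  1.76 -0.    0.85  1.5 ]
tray 3.141592653589793 [ 0.46  0.54  1.76 -0.    0.85 -1.64]
```

```bash
cat >> h.py <<'E'
def qa(x,y): return q_down(np.arctan2(y,x)+np.pi/2)
E
python3 - <<'E'
from h import *
from meas import rect,circ
for n,x,y in (("tray",454,267),("jar",657,114)):
    bot.move_to([x,y,290],qa(x,y));c,st,P=wrist("w_"+n)
    if n=="tray": print(rect(P,x,y,85,6,30), np.nanmedian(P[180:200,240:260,2]))
    else:
        print(circ(P,x,y,60,90,120)); print(rect(P,640,117,95,28,70))
print(bot.read_state()["clock"],bot.read_state()["ft_force"])
E
```

```text
((451.9, 268.6), array([120.3, 120.3]), 78.5, 1481, np.float64(11.6)) 3.706703957732998
((655.6, 114.1), array([655.3, 115.4]), 53.7, 2459, np.float64(103.7))
((637.4, 116.6), array([130.1, 120. ]), 15.6, 9408, np.float64(48.8))
2.6917 [-0.89545091  0.53641786 -0.18832143]
```

View pics/w_jar.png

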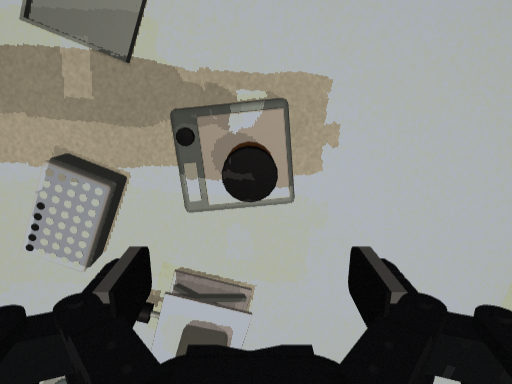

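View pics/w_tray.png

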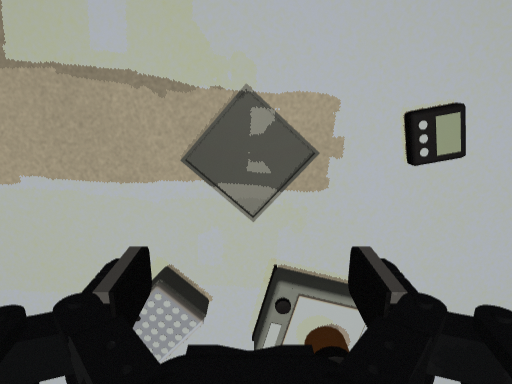

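The wrist image shows the jar on the stirrer at pixel (250,173) and the empty tray at (250,152). The measured sizes match the given ones, so I'll grasp the jar and park it.

```bash
cat >> h.py <<'E'
def pick(x,y,z,grip,hi,open_=85):
    q=qa(x,y)
    bot.move_gripper(open_,30)
    bot.move_to([x,y,hi],q)
    bot.servo_line([x,y,z],speed=150)
    bot.move_gripper(0,grip)
    w=bot.read_state();bot.dwell(.1)
    bot.servo_line([x,y,z+15],speed=50)
    print("grip",bot.read_state()["grip_width"],"ft",bot.read_state()["ft_force"].round(2))
def place(x,y,z,zhi,rel):
    "z: TCP height at nominal contact"
    q=qa(x,y)
    bot.move_to([x,y,zhi],q)
    bot.servo_line([x,y,z+12],speed=200)
    t=bot.servo_line([x,y,z-3],speed=15,until_force=2.5)
    s=bot.read_state();print("touch",t,np.round(s["ee_pos"],1),s["ft_force"].round(2),"nominal",z,"w",s["grip_width"])
    bot.move_gripper(s["grip_width"]+rel)
    bot.dwell(.2)
def retreat(zhi):
    p=np.array(bot.read_state()["ee_pos"]);bot.servo_line([p[0],p[1],zhi],speed=200)
E
python3 - <<'E'
from h import *
from meas import circ
pick(655.6,114.1,77,30,200)
bot.servo_line([655.6,114.1,200],speed=200)
place(451.9,268.6,31,200,26)
bot.dwell(.2)
retreat(250)
c,st,P=wrist("w_parked");print(circ(P,452,268,60,45,80),st["clock"])
E
```

```text
grip 53.05364214060066 ft [-0.29 -0.32 -0.87]
touch True [451.8 268.6  31.9] [-1.35 -0.45  5.4 ] nominal 31 w 53.29144860249418
((451.0, 268.3), array([450.4, 269.5]), 53.8, 2392, np.float64(57.6)) 10.65
```

View pics/w_parked.png

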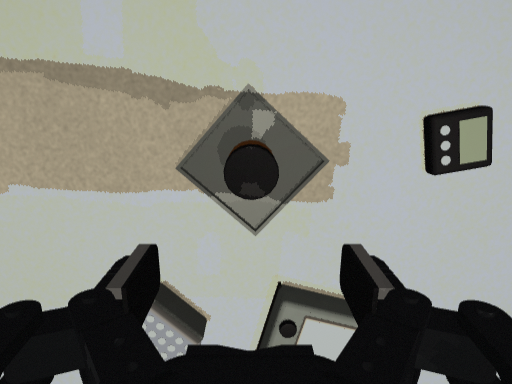

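The jar stands centred on the tray at pixel (251,172), released. Next I'll measure the flask and balance from above.

```bash
python3 - <<'E'
from h import *
from meas import rect,circ
x,y=474,-251
bot.move_to([x,y,320],qa(x,y));c,st,P=wrist("w_flask")
print(circ(P,x,y,60,140,180),circ(P,x,y,60,120,180),rect(P,458,-258,95,25,60))
# jack/bottle
x,y=636,-120
bot.move_to([x,y,330],qa(x,y));c,st,P=wrist("w_bottle")
print(circ(P,x,y,60,160,190),rect(P,x,y,60,120,140),rect(P,629,-116,80,50,72))
print(st["clock"])
E
```

```text
((473.4, -250.8), array([ 474.3, -248.6]), 31.0, 900, np.float64(161.1)) ((473.4, -250.8), array([ 474.7, -248. ]), 31.0, 977, np.float64(161.0)) ((456.3, -259.2), array([130.2, 120.2]), 6.9, 7077, np.float64(36.3))
((636.8, -121.8), array([ 637. , -120.4]), 37.9, 1495, np.float64(173.6)) ((636.7, -121.8), array([56., 56.]), 86.4, 1524, np.float64(129.2)) ((630.5, -117.4), array([110.1, 110.3]), 84.1, 5116, np.float64(59.7))
13.4917
```

View pics/w_flask.png

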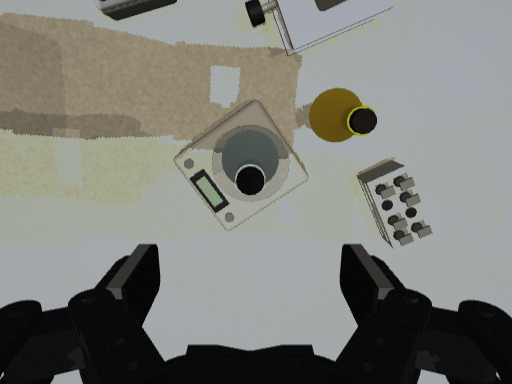

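View pics/w_bottle.png

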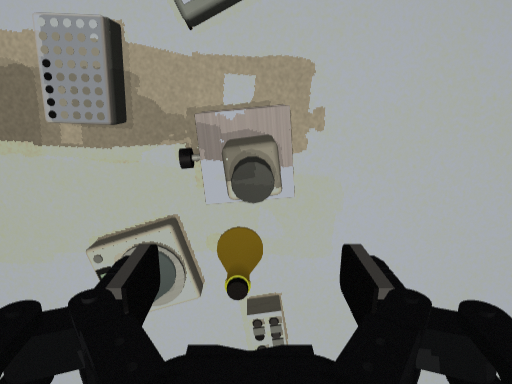

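The flask neck is at pixel (250,180) and the bottle cap at (253,180). The yellow flask stands apart from both, so I'll move the flask to the stirrer.

```bash
python3 - <<'E'
from h import *
from meas import rect,circ
pick(473.4,-250.8,134,35,320)
bot.servo_line([473.4,-250.8,300],speed=200)
place(649,119.8,138,300,30)
retreat(330)
c,st,P=wrist("w_flask2")
print(circ(P,649,120,60,145,180),rect(P,637,117,95,28,60),st["clock"])
E
```

```text
grip 26.83493788568397 ft [ 0.72  0.41 -1.  ]
touch True [649.  119.8 138.1] [ 0.09 -1.1   4.38] nominal 138 w 26.723501118561888
((648.4, 120.2), array([648. , 122.5]), 31.2, 886, np.float64(165.1)) ((637.3, 116.5), array([130.2, 120.2]), 15.6, 7272, np.float64(48.3)) 22.9167
```

View pics/w_flask2.png

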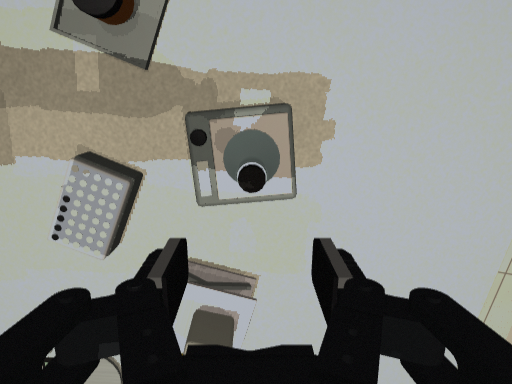

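The flask stands upright near the centre of the plate (neck at pixel (251,178)). Bottle next, then the jar.

```bash
python3 - <<'E'
from h import *
from meas import rect,circ
pick(636.8,-121.8,160,40,320)
bot.servo_line([636.8,-121.8,290],speed=200)
place(470.2,-257.5,146,290,32)
retreat(330)
c,st,P=wrist("w_bottle2")
print(circ(P,470,-257,60,145,180),rect(P,470,-257,60,100,125),rect(P,456,-259,95,25,60),st["clock"])
E
```

```text
grip 37.50689544725824 ft [-0.3   0.28 -1.99]
touch True [ 470.3 -257.5  146.3] [-0.69  0.8   5.16] nominal 146 w 36.59551647878315
((470.2, -257.6), array([ 470.6, -256.4]), 38.0, 1385, np.float64(159.6)) ((469.9, -257.7), array([56.1, 56.1]), 68.7, 1457, np.float64(115.1)) ((456.4, -259.2), array([130.2, 120.1]), 7.0, 6262, np.float64(36.2)) 31.425
```

View pics/w_bottle2.png

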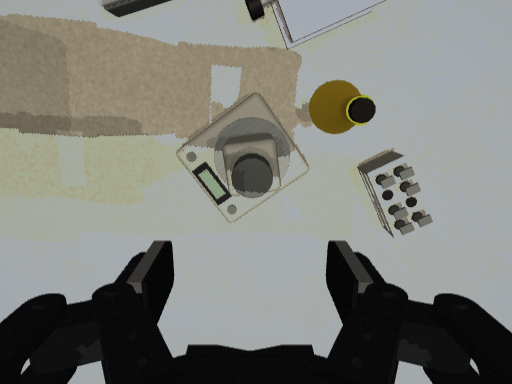

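The bottle stands centred on the pan, with its cap at pixel (251,176). The jar is left.

```bash
python3 - <<'E'
from h import *
from meas import rect,circ
pick(451.2,268.4,31,30,300)
bot.servo_line([451.2,268.4,280],speed=200)
place(630.5,-117.4,87,280,26)
retreat(330)
c,st,P=wrist("w_jar2")
print(circ(P,630,-117,60,95,130),rect(P,630,-117,80,50,72),st["clock"])
bot.move_to([420,60,400],qa(420,60))
d={n:bot.read_camera(n) for n in("top","scene")}
for n,c in d.items():
    cv2.imwrite(f"pics/end_{n}.png",c["image"]);P=cloud(c)
    print(n,"tip",rect(P,454,11,90,35,70)[0],"rack",rect(P,610,-395,80,25,70)[0],"fl",circ(P,649,120,60,145,180)[0],"bo",circ(P,470,-257,60,145,180)[0],"jar",circ(P,630,-117,60,95,130)[0])
E
```

```text
grip 53.08931199616995 ft [ 0.66  0.28 -0.32]
touch True [ 630.4 -117.4   87.4] [-1.5   0.41  4.85] nominal 87 w 53.31438300298587
((629.4, -117.7), array([ 629.6, -116.4]), 53.9, 2105, np.float64(113.7)) ((630.6, -117.4), array([110.3, 110. ]), 84.3, 6265, np.float64(59.7)) 43.225
top tip (450.7, -2.5) rack (610.9, -395.1) fl (648.2, 121.6) bo (469.4, -256.1) jar (629.3, -115.4)
scene tip (459.8, 12.1) rack (612.7, -397.8) fl (651.2, 118.1) bo (473.4, -258.7) jar (631.4, -119.4)
```

View pics/w_jar2.png

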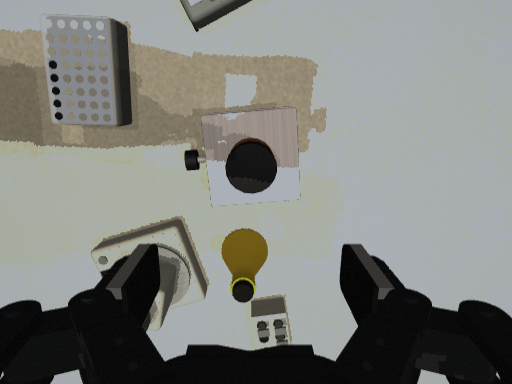

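View pics/end_scene.png

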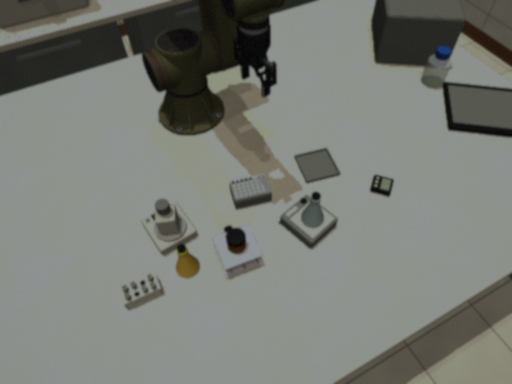

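All three containers are in place. In the scene view the flask is at (312,212), the bottle at (165,218) and the jar at (236,240), and the bystanders haven't moved. The top camera's odd tip box reading is probably the arm blocking its view, since the scene camera still has the box within about 1 mm of its start. Handing in.

```bash
python3 -c "
from rig import bot
bot.dwell(.3);print(bot.finish_job(),bot.read_state()['clock'])"
```

```text
the job is handed in; nothing more can be done
the job is handed in; nothing more can be done
```

I parked the jar on the spill tray and let go of it. I then moved the flask to the stirrer, the square bottle to the balance and the jar from the tray to the lab jack, and handed the job in. The handed-in job gives no verdict, so the results below are from my own measurements.

- **Placement:** after each release, the wrist camera showed every container standing upright, within about 1.5 mm of its plate's centre (the limit is 15 mm). The top and scene cameras agree to within about 3 mm.
- **Forces and time:** each container was set down with about 5 N of contact force on the wrist sensor. The job was at about 43 s of the 128 s limit after the last placement, with only a short move and the hand-in after that.
- **Bystanders:** the tube rack stayed within 1 mm of its start and the scene camera puts the tip box within about 1 mm. I checked the timer and the yellow flask only by eye; neither was touched.
- **Check that disagreed:** the last top-camera reading put the tip box about 19 mm off. The arm was probably blocking that view, and I went by the scene camera without measuring it again.

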